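# Turn the ring mixer to bring its filling stem to the top

### The job

On the bench mixer, turn the spoked wheel by pushing its steel spokes with the fingertips, one after another as needed, until the capped filling stem of the ring vessel points straight up (within about 5 degrees), ready to be filled. Push only on the spokes: keep off the plastic ring and its stem, turn the wheel steadily rather than flinging it round, and leave the bottle, beaker and jar standing where they are. Then take the hand away from everything.

Things in the scene. Friction and masses are not known exactly. Their poses are not given: they have to be found in the camera images.
- wheel (a joint): Wheel angle, rad; 0 or any whole number of turns (2*pi) = stem straight up. Growing values turn it about +x of hub: from the top the stem tips to the -y side (right, clockwise, seen from the robot's side). No end stops. Dry friction, about 0.15 N m (1.5 N at a spoke's end), keeps it where it is left.
- hub (a point): Wheel's centre on its level axle, 190 mm above the table. Frame of the fixed stand (does not turn): x along the axle from the robot's side to the stand, y level, z up; the wheel lies in its y-z plane, open in front, at the sides and above. A 56 mm wide bearing block and column begin 50 mm behind the wheel; a base plate 160 mm wide, 16 mm thick lies below.
- spokes: Six bare round steel spokes in the wheel's plane, 12 mm thick, ends 125 mm from the wheel's centre, 60 degrees apart at 30, 90, 150 ... degrees from the stem. They stand free from 65 to 125 mm from the centre. Origin at the wheel's centre; turns with the wheel, x along the axle, z towards the stem.
- vessel: Cream plastic ring on the spokes (tube 26 mm thick, outer radius 65 mm) with one white filling stem standing radially out of it: 16 mm thick with a 28 mm wide cap, end 100 mm from the wheel's centre, shorter than the spokes. Origin at the wheel's centre; turns with the wheel, x along the axle, z from the centre to the stem.
- stem_tip (a point): End of the filling stem's cap, 100 mm from the wheel's centre.
- reagent_bottle: Loose amber bottle with a red cap, 60 mm wide, 125 mm tall, standing on the table; origin at the centre of its underside. Bystander.
- beaker: Loose glass beaker, 64 mm wide, 80 mm tall, standing on the table; origin at the centre of its underside. Bystander.
- sample_jar: Loose white jar, 52 mm wide, 60 mm tall, standing on the table; origin at the centre of its underside. Bystander.

How it is judged (in metres and radians):
On the way:
1. the fingers push on the spokes (contact force between spokes and the fingers above 0.4 N), for 0.1 s.
At the end, for the whole second after the job is handed in: The filling stem points straight up within 5.4 degrees (0.095 rad), the wheel is at rest (under 0.05 rad/s), and bottle, beaker and jar are within 20 mm of where they stood (angle between vessel's own z axis and vertical below 0.095 rad and velocity of joint wheel between -0.05 and 0.05 rad/s and distance of each of reagent_bottle, beaker, sample_jar from where it was at the start of the episode below 0.02 m); the robot touches nothing.
It fails at once if the ring vessel or its stem is pushed (over 2 N) (contact force between vessel and anything else above 2 N).
It fails at once if the wheel is flung round (faster than 3 rad/s) (velocity of joint wheel above 3 rad/s or velocity of joint wheel below -3 rad/s).
It fails at once if the bottle, beaker or jar is moved more than 20 mm, lifted or knocked over (distance of any of reagent_bottle, beaker, sample_jar from where it was at the start of the episode above 0.02 m or angle between any of reagent_bottle, beaker, sample_jar's own z axis and vertical above 0.35 rad).
It also fails if it takes over 58 s, if anything falls off the work surface, if the arm or the gripper's body presses on something with over 40 N, if the wrist force passes 120 N, or if a joint passes its speed limit or range.

### The arm

A 7-joint arm with a two-finger parallel gripper is mounted at the origin on the work surface. World frame = base frame: x ahead of the robot, y to its left, z up, the work surface at z = 0. Lengths are in mm, angles in rad, forces in N, time in s.
With the tool pointing down it reaches from about 400 to 875 mm from the base axis. Payload 4.4 kg.
Tool frame: the origin (TCP) lies at the very end of the fingers, on their centre line; the grasp point (between the pads) lies 19 mm behind it; x points along the fingers, y is the direction in which the jaws open and shut, and the axes are right-handed (so a half turn about x gives the same grasp; the last joint's range is limited). The gripper opens to 85 mm and grips with 20 to 120 N. Pads are 22 mm wide; open, the fingers measure 114 mm over their backs; the gripper's body (76 mm by 85 mm) begins 54 mm behind the grasp point. The pads swing forward as they close: fully open they stand 13 mm farther back than shut.
Start: joints at [-0.066, 0.628, 0.038, 1.517, -0.027, 0.996, -0.02], TCP at [650.014, 0.028, 207.213] pointing down, gripper open.
Joint ranges: [-3.06, 3.06], [-0.37, 2.12], [-1.25, 1.32], [0.18, 2.47], [-1.1, 4.24], [0.23, 1.98], [-2.94, 2.94]. Speed limits (rad/s): [2.57, 2.57, 3.14, 3.14, 3.14, 3.14, 3.14].

### API

Orientations are given as [roll, pitch, yaw] about the fixed x, y, z axes, in that order (R = Rz(yaw) Ry(pitch) Rx(roll)).
In Python, from cell import readout, cams, order gives the robot as it stands. The module is installed in compiled form; this text tells all that it offers.
- The arm moves only by the shell command python3 -m creep 'ROWS'. ROWS is JSON, a list of rows, each a list of 3 entries, a list of its own where there are three numbers: the shift along the tool's x, y, z in units of 10 cm (1.0 is 10 cm), then the turn about the tool's x in units of pi/4 rad (1.0 is pi/4 rad), then the closure, from 0 (fully open) to 1 (shut). In form: [[[x, y, z], spin, gripper], ...]. A call has 1 to 20 rows; each row is the pose to reach, as a shift and turn from the pose commanded when the call began, along the tool's axes at that moment; what a row does not reach only later rows make up. A row lasts 1/10 s, in which the tool goes at most 50 mm and 8.59 degrees, less where a joint would pass 70% of its speed; a pose out of reach is approached as far as the arm can. A call with a number of a shift or a turn outside -1 to 1 is refused whole. A call with a gripper value outside its range is refused whole. The fingers move at their own pace and stop on an object; the grip force is fixed at half the most. Time passes only in rows, so rows that repeat a pose let the fingers close. It gives the time, the measured TCP pose, the force and the opening at its end, in the units of the state.
- readout.read_state(): the state, without advancing time (a new reading comes with each control period).
- cams.get_image(name): name is "scene" or "side" or "wrist"; returns the picture (420x560x3 uint8, blue, green, red); there is no depth.
- cams.get_calibration(name): a dict with "fx", "fy", "cx", "cy" (pixels), "R" (3x3) and "t" (3): a world point X has camera coordinates R X + t. Camera axes: x right, y down, z forward; pixel columns grow to the right and rows downward; lengths in mm; the calibration is good to about 2 mm. A picture is of the moment at which its call begins: read the wrist's pose just before it. get_calibration takes no time and is no camera call; for the wrist camera it gives the pose at the moment of the call.
- order.finish_job(): hands the job in, once; it reports no verdict.
The state is a dict: "clock": time; "qpos": joint angles; "qd": joint speeds; "tau": joint torques, N m; "eef_pos": TCP position; "tool_rot": TCP orientation; "force": force on the tool from outside, world axes, zero at the start; "torque": the same for the moment, N m; "width": finger opening in mm.
Only numpy, scipy, OpenCV 4.12 (cv2) and the standard library are available. Lean on these libraries where they do the work, as an engineer would, in place of code of your own. Each camera call takes 0.05 s, during which the arm holds its last target.

## Working session

There is one attempt and no reset: what is moved stays moved. The work goes in short steps, Python scripts to look and compute and a shell command to move; the robot and the scene stay as the last step left them, time stands still between calls to the robot, and variables do not carry over. Pictures are saved under pics/ and viewed, and the job is handed in when it is done.

```bash
mkdir -p pics; python3 - <<'E'
from cell import readout, cams
import cv2
print(readout.read_state())
for n in ("scene","side","wrist"):
    cv2.imwrite(f"pics/{n}0.png",cams.get_image(n)); print(n,cams.get_calibration(n))
E
```

```text
{'clock': 0.0, 'qpos': array([-0.06580054,  0.62931731,  0.03844554,  1.51840141, -0.02700853,
        0.99627551, -0.01998673]), 'qd': array([ 0.0017051 , -0.00037776,  0.0005942 ,  0.00262489, -0.00032937,
       -0.00023895, -0.00074447]), 'tau': array([-1.11932164e-03, -5.63405585e+01,  1.22606792e+00, -1.93450052e+01,
        1.09587883e-02,  1.05136272e-02, -8.84369996e-06]), 'eef_pos': array([6.49321626e+02, 2.86835832e-02, 2.06297180e+02]), 'tool_rot': array([-1.56076612,  1.56891278, -3.13155692]), 'force': array([ 0.12399848,  0.38236113, -0.27714545]), 'torque': array([ 0.02735169,  0.00792263, -0.02235544]), 'width': 85.7468397728281}
scene {'fx': 464.46616129101966, 'fy': 464.46616129101966, 'cx': 287.70930810714236, 'cy': 215.2624873104029, 'R': array([[-0.61663265,  0.78724305, -0.00354416],
       [ 0.52791703,  0.41015938, -0.7436887 ],
       [-0.58401009, -0.46045376, -0.66851668]]), 't': array([ 339.14403925, -204.59334335, 1639.7363961 ])}
side {'fx': 490.41766898719493, 'fy': 490.41766898719493, 'cx': 274.949391856547, 'cy': 205.7177762648403, 'R': array([[-0.69790511, -0.71597819, -0.01742653],
       [-0.46176224,  0.46843919, -0.75321999],
       [ 0.54745236, -0.51762917, -0.6575378 ]]), 't': array([ 441.77536888,  410.65490327, 1089.81360599])}
wrist {'fx': 291.1906388460599, 'fy': 291.1906388460599, 'cx': 281.1555336811573, 'cy': 203.18790063961973, 'R': array([[ 9.99999097e-01, -5.08166210e-04, -1.24440115e-03],
       [-1.31285878e-04, -9.58281882e-01,  2.85824803e-01],
       [-1.33773358e-03, -2.85824381e-01, -9.58281083e-01]]), 't': array([-649.78131554,  -35.9721668 ,  379.03074981])}
```

View pics/scene0.png

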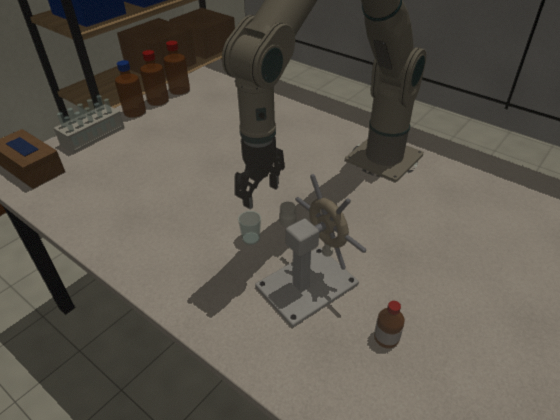

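View pics/side0.png

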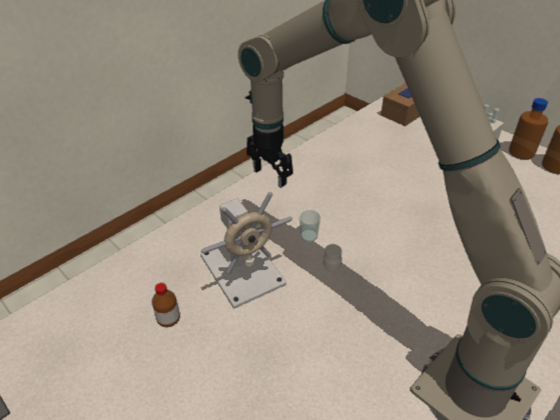

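View pics/wrist0.png

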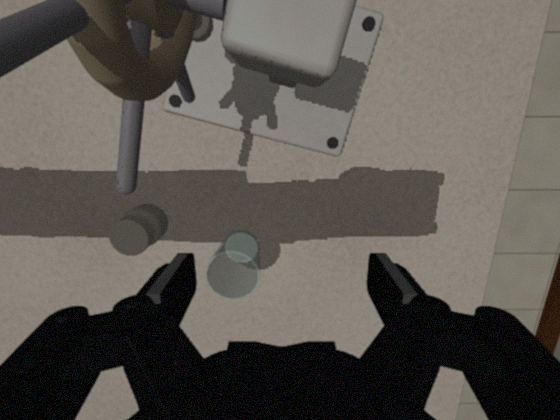

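```bash
python3 - <<'E'
import cv2
a=cv2.imread("pics/side0.png")[170:350,140:380]; cv2.imwrite("pics/s1.png",cv2.resize(a,None,fx=3.3,fy=3.3,interpolation=cv2.INTER_CUBIC))
a=cv2.imread("pics/scene0.png")[160:360,220:420]; cv2.imwrite("pics/c1.png",cv2.resize(a,None,fx=3,fy=3,interpolation=cv2.INTER_CUBIC))
E
```

```text
(no output)
```

View pics/s1.png

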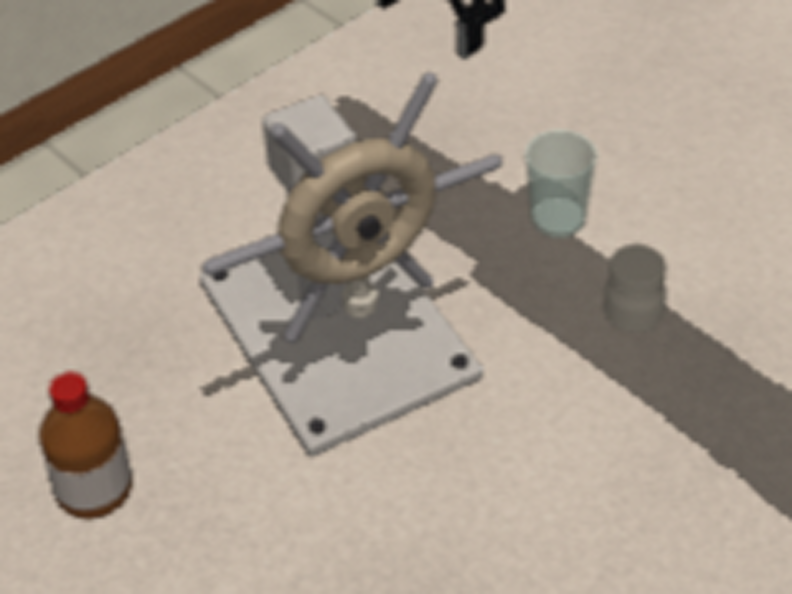

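View pics/c1.png

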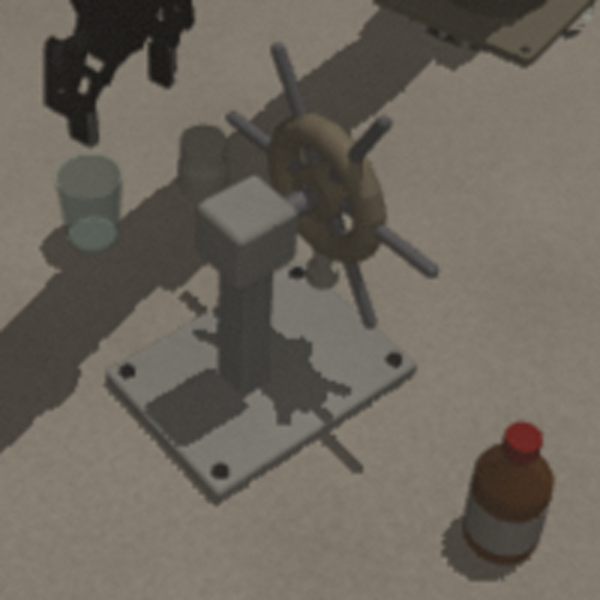

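```bash
cat > fit.py <<'E'
import numpy as np
from scipy.optimize import least_squares
from cell import cams
S=cams.get_calibration("side");C=cams.get_calibration("scene")
def proj(c,X):
    p=c["R"]@X+c["t"]; return np.array([c["fx"]*p[0]/p[2]+c["cx"],c["fy"]*p[1]/p[2]+c["cy"]])
def axes(yaw): return np.array([np.cos(yaw),np.sin(yaw),0]),np.array([-np.sin(yaw),np.cos(yaw),0])
def pt(p,a,r):
    ex,ey=axes(p[2]); return np.array([p[0],p[1],190])+r*(-np.sin(a)*ey+np.cos(a)*np.array([0,0,1]))
def ray(c,uv,z):
    d=c["R"].T@np.array([(uv[0]-c["cx"])/c["fx"],(uv[1]-c["cy"])/c["fy"],1]); o=-c["R"].T@c["t"]
    return o+d*(z-o[2])/d[2]
E
cat > f0.py <<'E'
from fit import *
k=dict(E=30,C=90,D=150,A=210,B=270,F=330)
side=dict(A=(430,80),B=(498,162),C=(208,268),D=(278,132),E=(294,334),F=(428,282))
sc=dict(E=(370,322),C=(434,272),D=(386,123),A=(279,48),B=(232,117))
def f(p):
    r=[]
    for n,v in side.items(): r+=list(proj(S,pt(p,p[3]+np.radians(k[n]),121))-np.array(v)/3.3-[140,170])
    for n,v in sc.items(): r+=list(proj(C,pt(p,p[3]+np.radians(k[n]),121))-np.array(v)/3-[220,160])
    return np.array(r)
best=min((least_squares(f,[620,180,y,t],loss='soft_l1') for y in (-1,-.5,0,.5,1,2,3,-2) for t in (0,2.6,3.1,3.6)),key=lambda s:s.cost)
print(best.x,np.degrees(best.x[2:]),best.cost);print(f(best.x).round(1).reshape(-1,2))
# bystanders
for n,c,uv,z in [("bottle cap",S,(69/3.3+140,383/3.3+170),125),("bottle cap",C,(523/3+220,434/3+160),125),
 ("beaker top",S,(561/3.3+140,152/3.3+170),80),("beaker top",C,(90/3+220,172/3+160),80),
 ("jar top",S,(637/3.3+140,262/3.3+170),60),("jar top",C,(204/3+220,140/3+160),60)]: print(n,ray(c,uv,z).round())
from cell import readout
from scipy.spatial.transform import Rotation as Ro
print(Ro.from_euler('xyz',readout.read_state()["tool_rot"]).as_matrix().round(3))
E
python3 f0.py
```

```text
[ 574.03927495  144.22016924 -132.20539637 -135.05540448] [-7574.81124068 -7738.10467716] 3.522056371464507
[[-0.2 -0.7]
 [-0.3 -0.6]
 [-0.4  0. ]
 [-0.8 -0.4]
 [-1.   0.8]
 [-0.  -0. ]
 [ 0.1 -0.5]
 [-0.3 -0.6]
 [ 0.  -0.9]
 [ 0.1 -1.2]
 [ 0.2 -1.4]]
bottle cap [643. 367. 125.]
bottle cap [645. 369. 125.]
beaker top [ 591. -102.   80.]
beaker top [ 590. -101.   80.]
jar top [469. -63.  60.]
jar top [471. -60.  60.]
[[-0.001  1.     0.   ]
 [-0.     0.    -1.   ]
 [-1.    -0.001  0.   ]]
```

```bash
python3 -m creep '[[[-0.4,0,0],0.17,1],[[-0.8,0,0],0.33,1],[[-1,0,0],0.33,1],[[-1,0,0],0.33,1],[[-1,0,0],0.33,1],[[-1,0,0],0.33,1]]'
cat > hub.py <<'E'
from cell import readout
import numpy as np
s=readout.read_state(); y=np.radians(-14.81); d=s["eef_pos"]-[574.04,144.22,0]
print("t",s["clock"],"x'",d[0]*np.cos(y)+d[1]*np.sin(y),"y'",-d[0]*np.sin(y)+d[1]*np.cos(y),"z",d[2],"w",s["width"],"F",s["force"].round(2))
E
python3 hub.py
```

```text
clock: 0.75
eef_pos: [649.0, 0.1, 305.5]
tool_rot: [-1.325, 1.568, 3.128]
force: [-0.5, -0.7, 0.2]
width: 0.3
t 0.75 x' 109.3219182583717 y' -120.19077050505703 z 305.51494223314023 w 0.26109040308490905 F [-0.5  -0.72  0.16]
```

```bash
python3 -m creep '[[[-0.45,0,0],0,1],[[-0.45,-0.4,0],0,1],[[-0.45,-0.8,0],0,1],[[-0.45,-1,0],0,1],[[-0.45,-1,0],0,1],[[-0.45,-1,0],0,1],[[-0.45,-1,0],0,1]]'
python3 hub.py; python3 - <<'E'
from cell import cams
import cv2
a=cams.get_image("side")[100:350,140:420]; cv2.imwrite("pics/s2.png",cv2.resize(a,None,fx=2.4,fy=2.4,interpolation=cv2.INTER_CUBIC))
E
```

```text
clock: 1.45
eef_pos: [554.1, 25.2, 351.5]
tool_rot: [-0.604, 1.57, -2.434]
force: [-0.6, -0.7, -0.7]
width: 0.0
t 1.45 x' 11.161207680342692 y' -120.18112506035759 z 351.4841907572821 w 0.04734730551202761 F [-0.58 -0.71 -0.69]
```

View pics/s2.png

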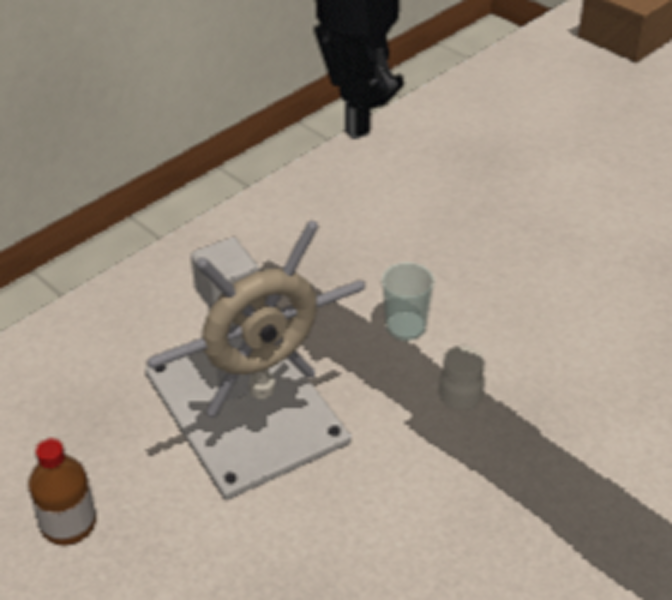

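```bash
python3 -m creep '[[[0.4,-0.11,0],0,1],[[0.8,-0.11,0],0,1],[[0.8,-0.11,-0.2],0,1],[[0.8,-0.11,-0.3],0,1],[[0.8,-0.11,-0.36],0,1],[[0.8,-0.11,-0.42],0,1],[[0.8,-0.11,-0.48],0,1],[[0.8,-0.11,-0.54],0,1],[[0.8,-0.11,-0.6],0,1],[[0.8,-0.11,-0.67],0,1],[[0.8,-0.11,-0.74],0,1],[[0.8,-0.11,-0.8],0,1],[[0.8,-0.11,-0.8],0,1]]'
python3 hub.py; python3 - <<'E'
from cell import cams
import cv2
a=cams.get_image("side")[100:350,140:420]; cv2.imwrite("pics/s3.png",cv2.resize(a,None,fx=2.4,fy=2.4,interpolation=cv2.INTER_CUBIC))
E
```

```text
clock: 2.8
eef_pos: [563.4, 107.2, 272.1]
tool_rot: [-2.949, 1.57, 1.506]
force: [-0.4, 0.4, -0.4]
width: 0.2
t 2.8 x' -0.8604074715823113 y' -38.495937346140806 z 272.11928200500427 w 0.1541019893566521 F [-0.37  0.44 -0.41]
```

View pics/s3.png

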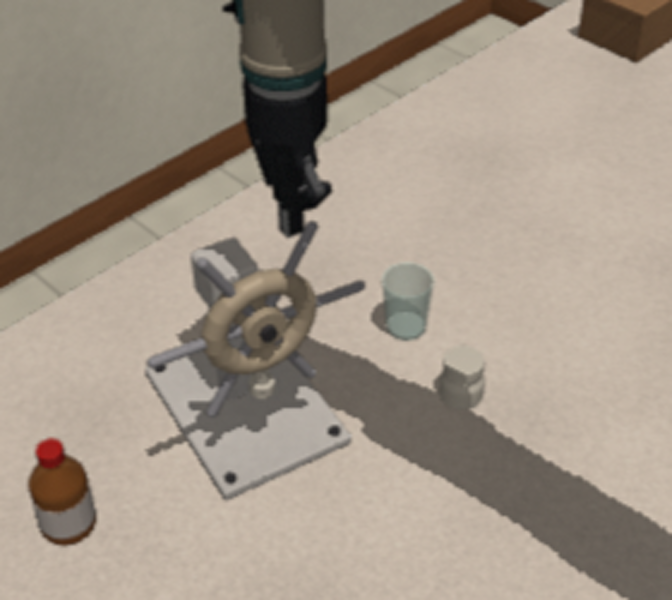

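```bash
python3 - <<'E'
from fit import *
from cell import readout
p=[574.04,144.22,np.radians(-14.81),np.radians(181.9)]
s=readout.read_state();e=s["eef_pos"]
f=lambda uv:((uv-[140,100])*2.4).round()
print("tcp",f(proj(S,e)))
for k in (210,270,150,30): print(k,pt(p,p[3]+np.radians(k),125).round(),f(proj(S,pt(p,p[3]+np.radians(k),125))))
for uv in [(200,275),(310,452),(482,375)]: print(ray(S,np.array(uv)/3.3+[140,170],16).round())
for uv in [(108,375),(217,497),(415,367)]: print(ray(C,np.array(uv)/3+[220,160],16).round())
E
```

```text
tcp [291. 249.]
210 [557.  80. 296.] [314. 221.]
270 [542.  23. 186.] [365. 283.]
150 [589. 201. 300.] [198. 261.]
30 [591. 208.  84.] [210. 416.]
[752. 180.  16.]
[541. 235.  16.]
[501.  87.  16.]
[724.  33.  16.]
[764. 182.  16.]
[555. 235.  16.]
```

```bash
python3 - <<'E'
from cell import cams
import cv2
a=cams.get_image("scene")[130:330,200:400]; cv2.imwrite("pics/c3.png",cv2.resize(a,None,fx=3,fy=3,interpolation=cv2.INTER_CUBIC))
a=cams.get_image("wrist"); cv2.imwrite("pics/w3.png",a)
from fit import *
from cell import readout
e=readout.read_state()["eef_pos"]; print(((proj(C,e)-[200,130])*3).round(), proj(cams.get_calibration("wrist"),e))
E
```

```text
[358. 170.] [280.62276096 240.42629306]
```

View pics/c3.png

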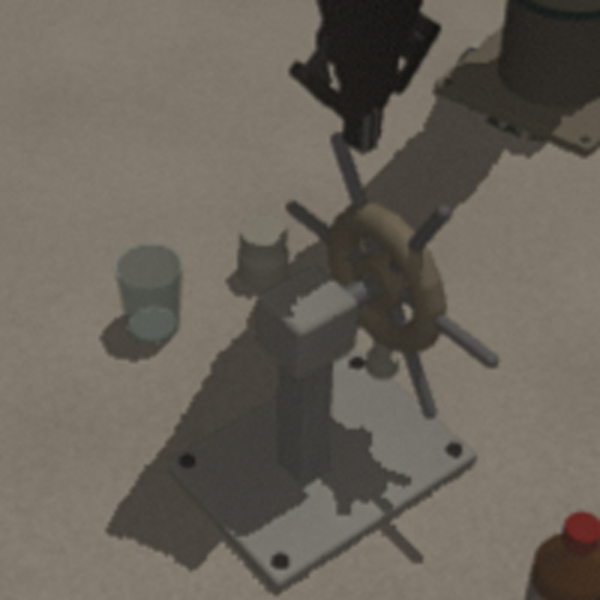

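View pics/w3.png

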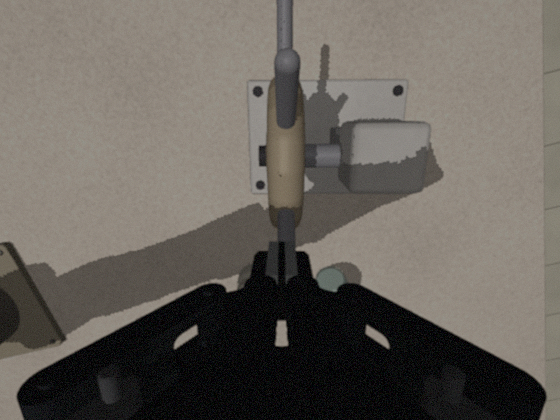

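```bash
python3 - <<'E'
from fit import *
def tri(a,b):
    f=lambda X:np.r_[proj(S,X)-a,proj(C,X)-b]
    s=least_squares(f,[570,140,250]); return s.x.round(1),s.fun.round(1)
a=lambda x,y:np.array([x,y])/2.4+[140,100]
b=lambda x,y:np.array([x,y])/3+[200,130]
print(tri(a(291,233),b(362,150)))
print("tip",tri(a(314,226),b(340,140)))
print("tip150",tri(a(202,263),b(447,212)))
print("tip90",tri(a(152,362),b(494,361)))
print("tip270",tri(a(363,285),b(292,207)))
E
python3 hub.py
```

```text
(array([562.7, 106.8, 292.8]), array([-0.2,  0.2, -0.2, -0.2]))
tip (array([557.4,  81.7, 288.6]), array([-0.4,  0.6, -0.5, -0.6]))
tip150 (array([587.9, 199. , 295.6]), array([-0.3,  0.4, -0.3, -0.4]))
tip90 (array([604.5, 260.7, 193.8]), array([-0.4,  0.5, -0.4, -0.4]))
tip270 (array([543.4,  25.8, 182.4]), array([-0.3,  0.5, -0.3, -0.4]))
t 2.95 x' -0.6157232174285845 y' -40.25810612202953 z 272.1677581915494 w 0.20658693957860277 F [-0.18 -0.    0.01]
```

```bash
python3 -m creep '[[[-0.3,0,0],0,1],[[-0.3,0,0.3],0,1],[[-0.3,0,0.65],0,1],[[0,0,0.65],0,1],[[0.12,0,0.65],0,1],[[0.12,0,0.55],0,1],[[0.12,0,0.47],0,1],[[0.12,0,0.41],0,1],[[0.12,0,0.35],0,1],[[0.12,0,0.29],0,1],[[0.12,0,0.22],0,1],[[0.12,0,0.22],0,1]]'
python3 hub.py; python3 - <<'E'
from cell import cams
import cv2
a=cams.get_image("side")[100:350,140:420]; cv2.imwrite("pics/s4.png",cv2.resize(a,None,fx=2.4,fy=2.4,interpolation=cv2.INTER_CUBIC))
E
```

```text
clock: 4.15
eef_pos: [557.9, 86.4, 260.2]
tool_rot: [3.076, 1.569, 1.248]
force: [0.6, -0.3, -0.4]
width: 0.3
t 4.15 x' -0.8496157096666721 y' -60.02805440296183 z 260.2462514333723 w 0.3182584173764522 F [ 0.58 -0.32 -0.35]
```

View pics/s4.png

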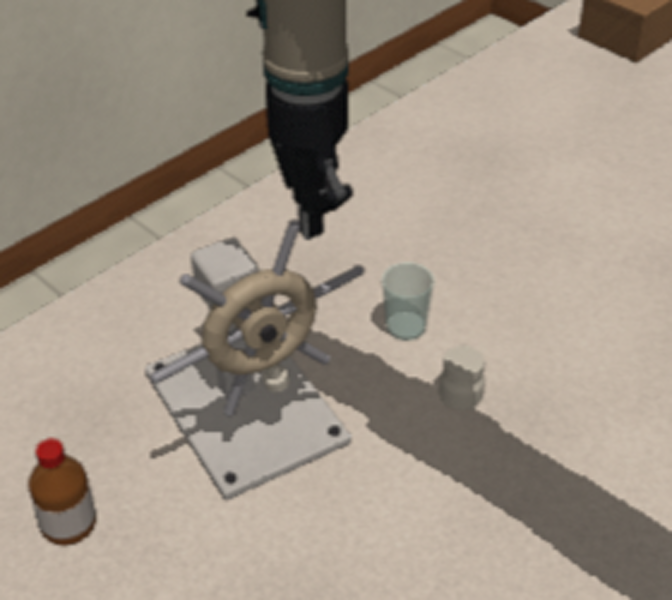

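```bash
python3 -m creep '[[[0,0,-0.07],0,1],[[0,0,-0.14],0,1],[[0,0,-0.21],0,1],[[0,0,-0.28],0,1],[[0,0,-0.35],0,1],[[0,0,-0.42],0,1],[[0,0,-0.49],0,1],[[0,0,-0.56],0,1],[[0,0,-0.63],0,1],[[0,0,-0.7],0,1],[[0,0,-0.77],0,1],[[0,0,-0.84],0,1],[[0,0,-0.9],0,1],[[0,0,-0.9],0,1]]'
python3 hub.py; python3 - <<'E'
from cell import cams
import cv2
a=cams.get_image("side")[100:350,140:420]; cv2.imwrite("pics/s5.png",cv2.resize(a,None,fx=2.4,fy=2.4,interpolation=cv2.INTER_CUBIC))
E
```

```text
clock: 5.6
eef_pos: [581.0, 173.2, 260.2]
tool_rot: [2.96, 1.569, 1.132]
force: [0.7, -0.3, 0.1]
width: -0.2
t 5.6 x' -0.7100602159888076 y' 29.762557387478665 z 260.20439690189727 w -0.17312957845173088 F [ 0.66 -0.34  0.13]
```

View pics/s5.png

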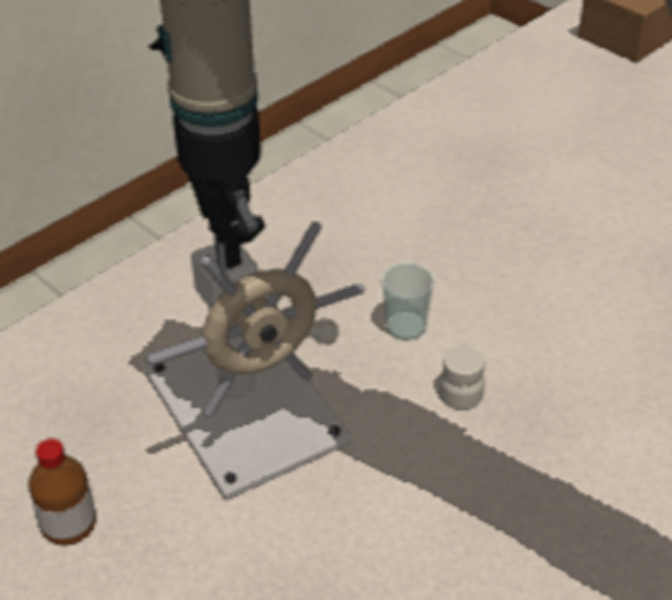

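```bash
python3 -m creep '[[[-0.3,0,0.05],0,1],[[-0.6,0,0.1],0,1],[[-0.6,0,0.5],0,1],[[-0.6,0,0.9],0,1],[[-0.6,0,1],0,1],[[-0.6,0,1],0,1]]'; python3 hub.py
python3 -m creep '[[[0,0,0.38],0,1],[[0,0,0.38],0,1],[[0.4,0,0.38],0,1],[[0.6,0,0.38],0,1],[[0.6,0,0.3],0,1],[[0.6,0,0.22],0,1],[[0.6,0,0.15],0,1],[[0.6,0,0.08],0,1],[[0.6,0,0.01],0,1],[[0.6,0,-0.06],0,1],[[0.6,0,-0.13],0,1],[[0.6,0,-0.2],0,1],[[0.6,0,-0.27],0,1],[[0.6,0,-0.34],0,1],[[0.6,0,-0.41],0,1],[[0.6,0,-0.48],0,1]]'; python3 hub.py
python3 - <<'E'
from cell import cams
import cv2
a=cams.get_image("side")[100:350,140:420]; cv2.imwrite("pics/s6.png",cv2.resize(a,None,fx=2.4,fy=2.4,interpolation=cv2.INTER_CUBIC))
E
```

```text
clock: 6.25
eef_pos: [555.2, 73.0, 320.9]
tool_rot: [1.976, 1.569, 0.142]
force: [-0.1, 0.6, -0.2]
width: 0.1
t 6.25 x' -0.04261362547423886 y' -73.71266539878467 z 320.9462197517315 w 0.06561949389871219 F [-0.11  0.64 -0.17]
clock: 7.85
eef_pos: [567.3, 122.1, 260.1]
tool_rot: [-2.039, 1.57, 2.414]
force: [-0.4, -1.0, 1.7]
width: 0.3
t 7.85 x' -0.8092934936306735 y' -23.127457149988555 z 260.11587056389965 w 0.32186221076295807 F [-0.36 -1.01  1.74]
```

View pics/s6.png

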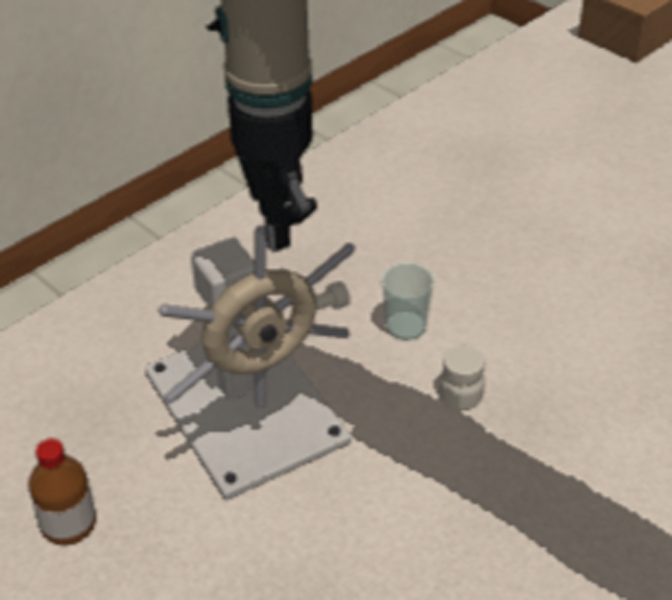

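```bash
python3 -m creep '[[[0,0,-0.07],0,1],[[0,0,-0.14],0,1],[[0,0,-0.21],0,1],[[0,0,-0.28],0,1],[[0,0,-0.35],0,1],[[0,0,-0.42],0,1],[[0,0,-0.49],0,1],[[0,0,-0.55],0,1],[[0,0,-0.61],0,1],[[0,0,-0.67],0,1],[[0,0,-0.73],0,1],[[0,0,-0.75],0,1],[[0,0,-0.75],0,1]]'
python3 hub.py; python3 - <<'E'
from cell import cams
import cv2
a=cams.get_image("side")[100:350,140:420]; cv2.imwrite("pics/s7.png",cv2.resize(a,None,fx=2.4,fy=2.4,interpolation=cv2.INTER_CUBIC))
E
```

```text
clock: 9.2
eef_pos: [586.8, 194.7, 260.3]
tool_rot: [2.849, 1.57, 1.019]
force: [-0.1, 0.4, -0.1]
width: 0.5
t 9.2 x' -0.597420681695084 y' 52.067053483161544 z 260.3206513021233 w 0.46988349232736126 F [-0.06  0.42 -0.06]
```

View pics/s7.png

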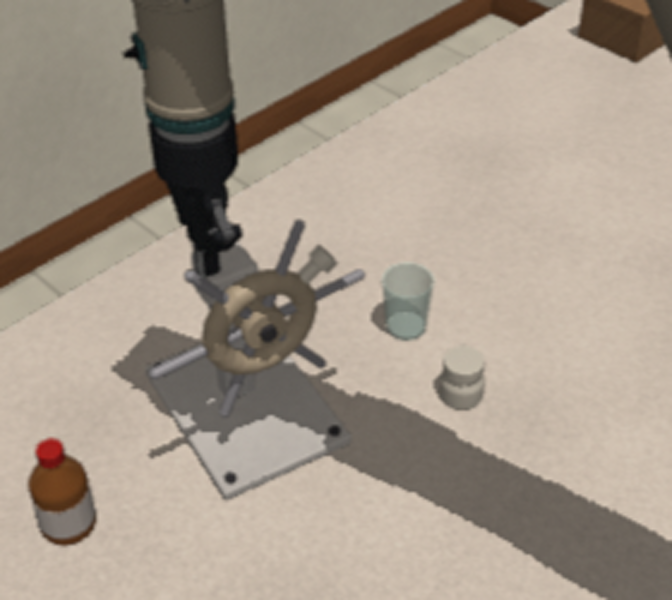

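```bash
python3 -m creep '[[[-0.35,0,0.05],0,1],[[-0.7,0,0.1],0,1],[[-0.7,0,0.5],0,1],[[-0.7,0,0.9],0,1],[[-0.7,0,1],0,1],[[-0.7,0,1],0,1]]'; python3 hub.py
python3 -m creep '[[[0,0,0.34],0,1],[[0,0,0.34],0,1],[[0.3,0,0.34],0,1],[[0.52,0,0.34],0,1],[[0.52,0,0.34],0,1]]'; python3 hub.py
python3 - <<'E'
from cell import cams
import cv2
a=cams.get_image("side")[100:350,140:420]; cv2.imwrite("pics/s8.png",cv2.resize(a,None,fx=2.4,fy=2.4,interpolation=cv2.INTER_CUBIC))
E
```

```text
clock: 9.85
eef_pos: [561.0, 95.2, 330.9]
tool_rot: [2.009, 1.57, 0.175]
force: [0.5, 0.7, -0.5]
width: -0.2
t 9.85 x' -0.06577794589151154 y' -50.76589165736706 z 330.90982669586793 w -0.18227069634036047 F [ 0.52  0.67 -0.5 ]
clock: 10.35
eef_pos: [550.5, 66.2, 275.4]
tool_rot: [-1.387, 1.565, 3.068]
force: [0.2, -0.0, -1.1]
width: -0.1
t 10.35 x' -2.8487819340459275 y' -81.41420819152863 z 275.359123740909 w -0.11302901229771388 F [ 0.22 -0.   -1.09]
```

View pics/s8.png

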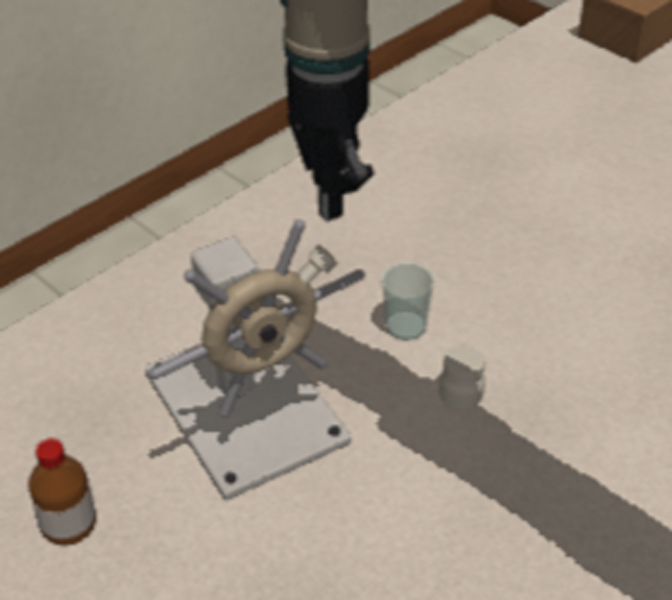

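```bash
python3 -m creep '[[[0,0,-0.08],0,1],[[0,0,-0.15],0,1],[[0,0,-0.21],0,1],[[0,0,-0.27],0,1],[[0,0,-0.33],0,1],[[0,0,-0.39],0,1],[[0,0,-0.45],0,1],[[0,0,-0.5],0,1],[[0,0,-0.5],0,1]]'; python3 hub.py
python3 - <<'E'
from cell import cams
import cv2
a=cams.get_image("side")[100:350,140:420]; cv2.imwrite("pics/s9.png",cv2.resize(a,None,fx=2.4,fy=2.4,interpolation=cv2.INTER_CUBIC))
E
```

```text
clock: 11.3
eef_pos: [567.4, 111.0, 285.4]
tool_rot: [1.758, 1.562, -0.073]
force: [-8.6, -5.2, 34.9]
width: 0.0
t 11.3 x' 2.0840212507320164 y' -33.85804931802871 z 285.41128536987844 w 0.006117926329227079 F [-8.64 -5.24 34.94]
```

View pics/s9.png

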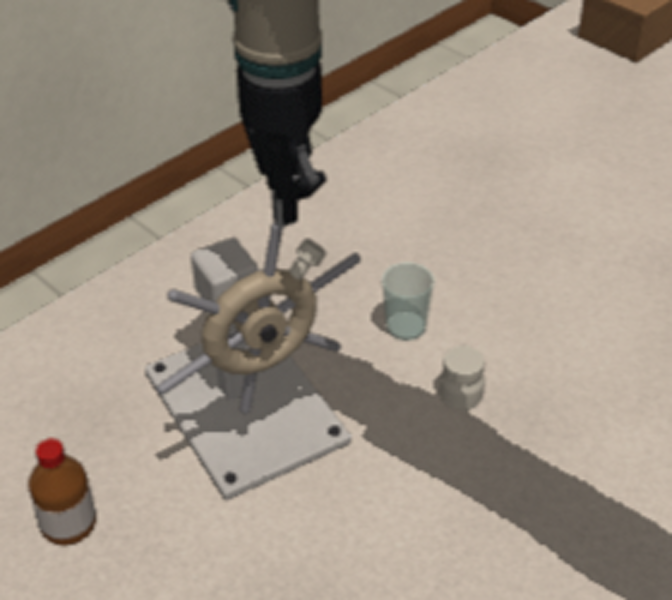

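```bash
python3 -m creep '[[[-0.2,0,0.03],0,1],[[-0.4,0,0.1],0,1],[[-0.4,0,0.2],0,1],[[-0.4,0,0.2],0,1]]'; python3 hub.py
cat > snap.py <<'E'
import sys,cv2
from cell import cams
n=sys.argv[1]
a=cams.get_image("side")[170:290,200:320]; b=cams.get_image("scene")[150:270,280:400]
h=cv2.hconcat([a,b]); cv2.imwrite(f"pics/{n}.png",cv2.resize(h,None,fx=3.3,fy=3.3,interpolation=cv2.INTER_CUBIC))
E
python3 snap.py d1
```

```text
clock: 11.75
eef_pos: [559.8, 91.7, 318.4]
tool_rot: [0.924, 1.57, -0.908]
force: [-1.2, 0.1, -0.2]
width: 0.3
t 11.75 x' -0.3664130262115677 y' -54.43208393415619 z 318.4197999407963 w 0.31991502264762334 F [-1.25  0.06 -0.16]
```

View pics/d1.png

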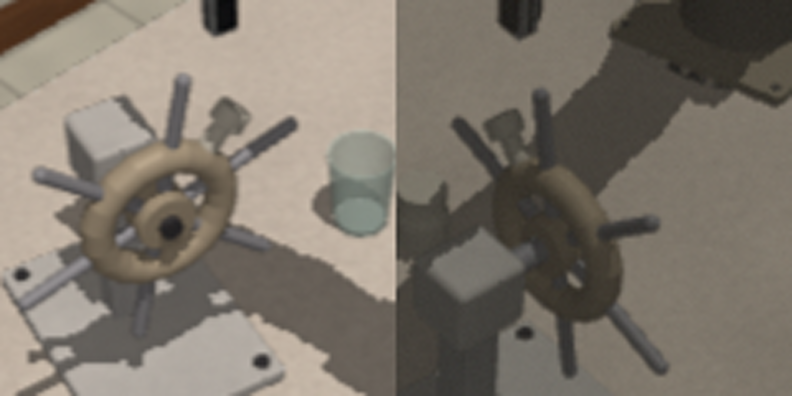

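```bash
cat > th.py <<'E'
from fit import *
def theta(side,sc):
    def f(q):
        p=[574.04,144.22,np.radians(-14.81)]; r=[]
        for k,v in side.items(): r+=list(proj(S,pt(p,q[0]+np.radians(k),121))-np.array(v)/3.3-[200,170])
        for k,v in sc.items(): r+=list(proj(C,pt(p,q[0]+np.radians(k),121))-(np.array(v)-[396,0])/3.3-[280,150])
        return np.array(r)
    b=min((least_squares(f,[t]) for t in np.arange(-3,3.2,.5)),key=lambda s:s.cost)
    print("theta deg",np.degrees(b.x[0])%360,b.cost); print(f(b.x).round(1).reshape(-1,2).tolist())
E
python3 -c "
from th import *
theta({330:(182,77),30:(294,122),270:(38,174),210:(24,302),150:(139,332)},{330:(542,94),30:(457,124),270:(655,222),210:(663,370),150:(569,373)})"
```

```text
theta deg 42.14333665611748 3.992699497641608
[[0.2, 0.5], [-0.4, 0.2], [-0.1, 0.1], [-0.5, 0.6], [-0.1, -0.3], [-0.0, -1.0], [0.6, -1.5], [-0.5, -0.3], [-0.2, -1.1], [0.3, -1.2]]
```

```bash
python3 -m creep '[[[0.3,0,-0.02],0,1],[[0.52,0,-0.02],0,1],[[0.52,0,-0.02],0,1],[[0.52,0,-0.07],0,1],[[0.52,0,-0.12],0,1],[[0.52,0,-0.17],0,1],[[0.52,0,-0.22],0,1],[[0.52,0,-0.27],0,1],[[0.52,0,-0.27],0,1]]'; python3 hub.py
python3 snap.py d2
```

```text
clock: 12.75
eef_pos: [567.2, 120.6, 266.5]
tool_rot: [2.714, 1.57, 0.885]
force: [-0.0, 1.2, 0.6]
width: 0.2
t 12.75 x' -0.6241779919508401 y' -24.57059096633881 z 266.45700858609445 w 0.16222342106020773 F [-0.01  1.21  0.55]
```

View pics/d2.png

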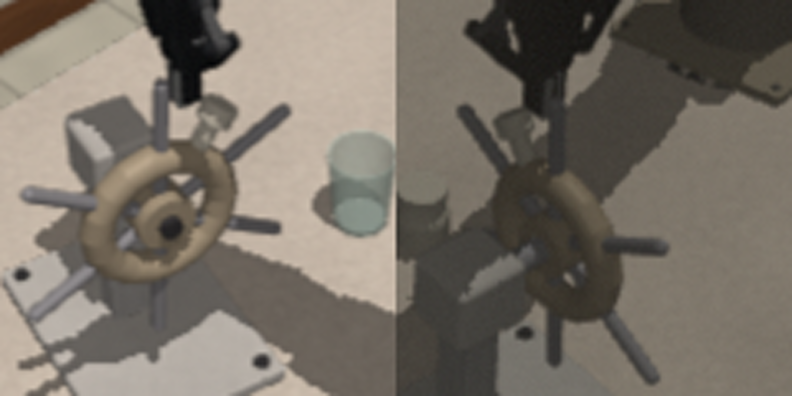

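```bash
python3 -m creep '[[[-0.02,0,-0.05],0,1],[[-0.04,0,-0.1],0,1],[[-0.06,0,-0.15],0,1],[[-0.07,0,-0.2],0,1],[[-0.08,0,-0.25],0,1],[[-0.08,0,-0.29],0,1],[[-0.08,0,-0.29],0,1]]'; python3 hub.py
python3 snap.py d3
```

```text
clock: 13.55
eef_pos: [574.5, 148.5, 274.2]
tool_rot: [2.841, 1.57, 1.012]
force: [-0.5, -0.1, 0.1]
width: -0.3
t 13.55 x' -0.6443868417476413 y' 4.242532240798702 z 274.2251548840081 w -0.3284158011668326 F [-0.53 -0.09  0.07]
```

View pics/d3.png

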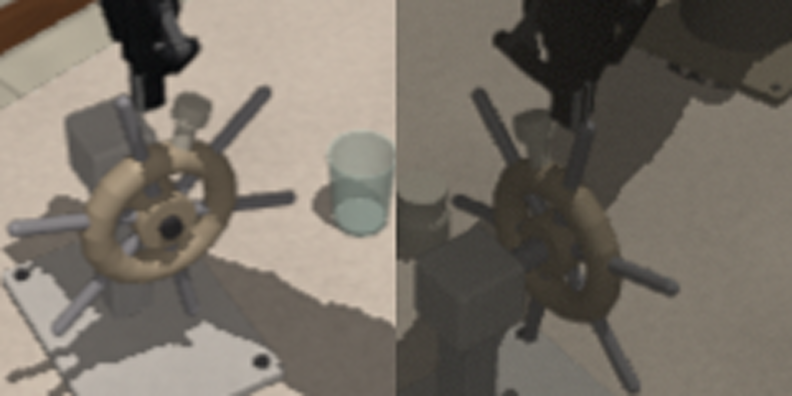

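```bash
python3 -m creep '[[[-0.35,0,0.02],0,1],[[-0.6,0,0.02],0,1],[[-0.6,0,0.5],0,1],[[-0.6,0,0.9],0,1],[[-0.6,0,1],0,1],[[-0.6,0,1],0,1]]'; python3 hub.py
python3 snap.py d4
```

```text
clock: 14.25
eef_pos: [548.6, 48.8, 334.8]
tool_rot: [1.887, 1.57, 0.053]
force: [0.7, 0.5, -0.3]
width: 0.1
t 14.25 x' -0.195120618701921 y' -98.78561455864966 z 334.8379717288239 w 0.11138538601074055 F [ 0.72  0.53 -0.27]
```

View pics/d4.png

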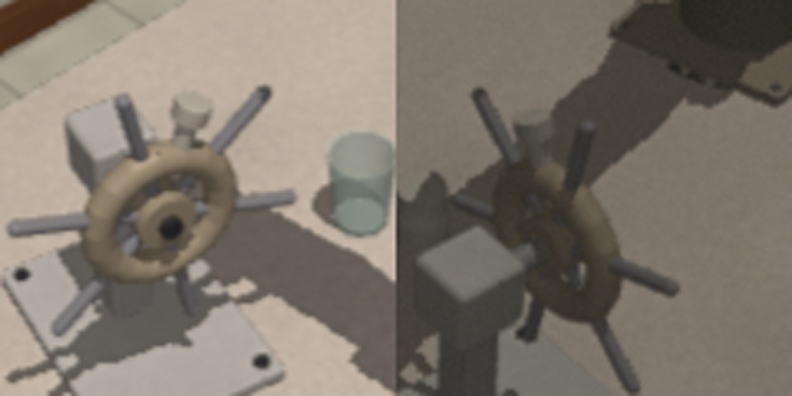

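```bash
python3 -c "
from th import *
theta({330:(123,101),30:(265,92),270:(14,228),90:(290,197),210:(60,328)},{330:(586,127),30:(479,94),270:(674,288),210:(631,384),90:(459,202)})"
```

```text
theta deg 19.62440194492056 4.388420394474187
[[-0.2, -0.3], [0.2, -0.4], [-0.6, 0.1], [0.4, 0.1], [-1.1, 0.5], [0.6, -0.9], [0.1, -1.2], [-0.4, -0.7], [1.0, 0.7], [-0.1, -1.4]]
```

```bash
python3 -m creep '[[[0,0,0.3],0,1],[[0,0,0.3],0,1],[[0.45,0,0.3],0,1],[[0.88,0,0.3],0,1],[[0.88,0,0.3],0,1],[[0.88,0,0.22],0,1],[[0.88,0,0.15],0,1],[[0.88,0,0.1],0,1],[[0.88,0,0.05],0,1],[[0.88,0,0],0,1],[[0.88,0,-0.05],0,1],[[0.88,0,-0.1],0,1],[[0.88,0,-0.15],0,1],[[0.88,0,-0.17],0,1],[[0.88,0,-0.17],0,1]]'; python3 hub.py
python3 snap.py d5
```

```text
clock: 15.85
eef_pos: [553.3, 68.5, 246.6]
tool_rot: [2.795, 1.569, 0.966]
force: [-0.0, 0.6, 0.2]
width: 0.1
t 15.85 x' -0.6962384127391523 y' -78.48338219653593 z 246.6324864165216 w 0.056742593169817834 F [-0.03  0.6   0.19]
```

View pics/d5.png

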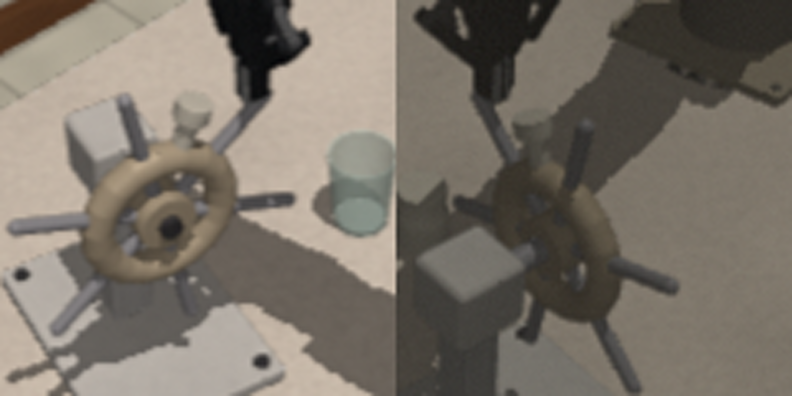

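```bash
python3 -m creep '[[[-0.3,0,0],0,1],[[-0.3,0,0.25],0,1],[[-0.3,0,0.5],0,1],[[0,0,0.5],0,1],[[0.17,0,0.5],0,1],[[0.17,0,0.5],0,1],[[0.17,0,0.43],0,1],[[0.17,0,0.36],0,1],[[0.17,0,0.3],0,1],[[0.17,0,0.25],0,1],[[0.17,0,0.2],0,1],[[0.17,0,0.15],0,1],[[0.17,0,0.1],0,1],[[0.17,0,0.05],0,1],[[0.17,0,0.02],0,1],[[0.17,0,0.02],0,1]]'; python3 hub.py
python3 snap.py d6
```

```text
clock: 17.55
eef_pos: [547.1, 43.8, 232.8]
tool_rot: [-0.108, 1.543, -1.951]
force: [-20.7, -38.1, 34.6]
width: -0.2
t 17.55 x' -0.3652464830609041 y' -104.00263871204837 z 232.8116192373578 w -0.18999858889288074 F [-20.69 -38.12  34.63]
```

View pics/d6.png

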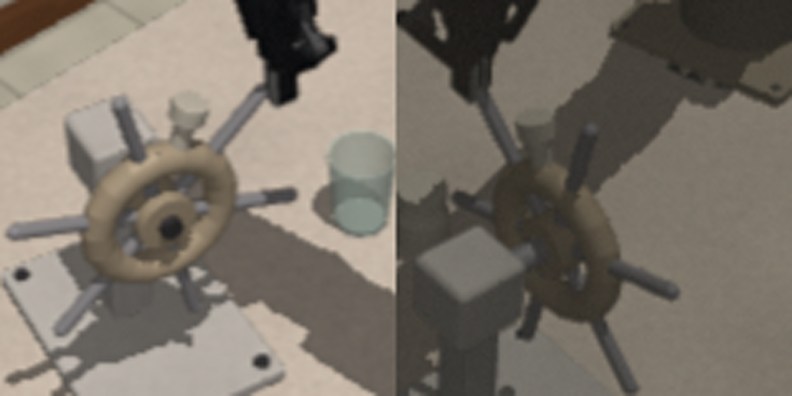

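```bash
python3 -m creep '[[[0,0,0.1],0,1],[[0,0,0.2],0,1],[[0,0,0.35],0,1],[[0,0,0.5],0,1],[[-0.5,0,0.5],0,1],[[-1,0,0.5],0,1],[[-1,0,0.3],0,1],[[-1,0,0],0,1],[[-1,0,0],0,1],[[-1,0,0],0,1]]'; python3 hub.py
python3 snap.py d7
```

```text
clock: 18.65
eef_pos: [552.2, 65.5, 328.7]
tool_rot: [-1.065, 1.57, -2.893]
force: [-0.4, -1.2, -0.1]
width: 0.2
t 18.65 x' -1.0171499850246093 y' -81.64566654349017 z 328.7241672867555 w 0.21225233781023828 F [-0.37 -1.16 -0.07]
```

View pics/d7.png

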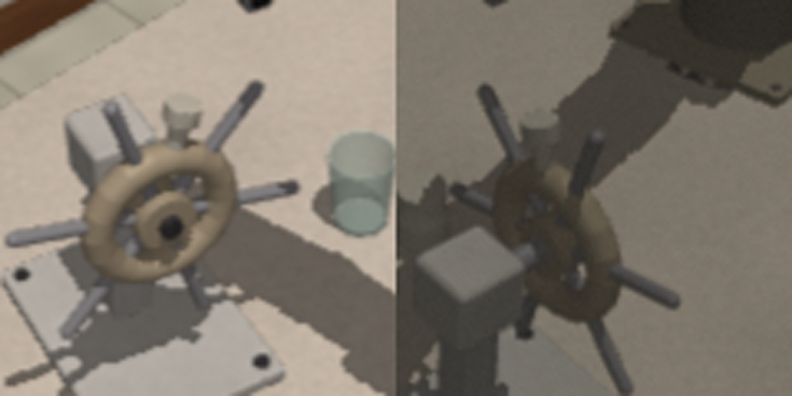

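```bash
python3 -c "
from th import *
theta({330:(111,108),30:(257,88),270:(12,240),90:(292,187),210:(70,331)},{330:(596,136),30:(485,91),270:(674,299),210:(626,386),90:(457,190)})"
python3 -m creep '[[[0,0.01,-0.4],0,1],[[0,0.01,-0.8],0,1],[[0,0.01,-0.86],0,1],[[0,0.01,-0.86],0,1],[[0,0.01,-0.86],0,1]]'; python3 hub.py
python3 snap.py d8
```

```text
theta deg 14.963474692056378 3.9330236925577893
[[-0.3, -0.3], [0.2, -0.6], [-0.7, -0.2], [0.7, 0.1], [-1.4, 0.5], [0.5, -0.6], [0.1, -1.3], [0.1, -0.2], [0.3, 0.4], [-0.1, -1.0]]
clock: 19.25
eef_pos: [575.4, 145.8, 329.0]
tool_rot: [-0.001, 1.569, -1.833]
force: [-0.1, -0.3, 0.8]
width: 0.4
t 19.25 x' 0.9116731126188736 y' 1.8550726890633666 z 329.031602964698 w 0.3848875749733 F [-0.12 -0.25  0.76]
```

View pics/d8.png

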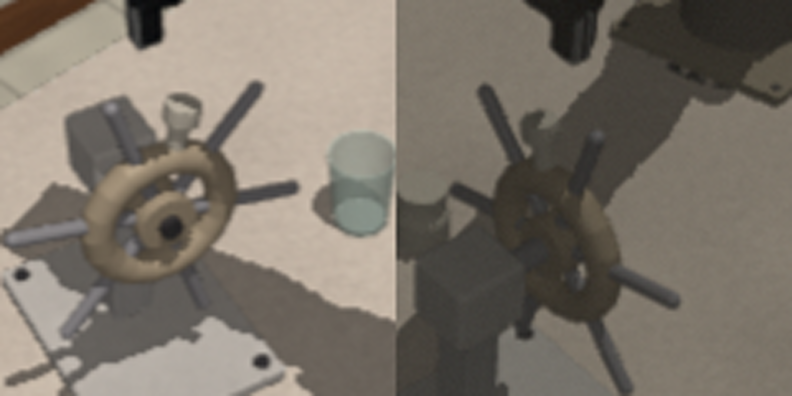

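```bash
python3 -m creep '[[[0.3,0,-0.02],0,1],[[0.5,0,-0.03],0,1],[[0.55,0,-0.04],0,1],[[0.55,0,-0.08],0,1],[[0.55,0,-0.12],0,1],[[0.55,0,-0.15],0,1],[[0.55,0,-0.18],0,1],[[0.55,0,-0.21],0,1],[[0.55,0,-0.24],0,1],[[0.55,0,-0.24],0,1]]'; python3 hub.py
python3 snap.py d9
```

```text
clock: 20.35
eef_pos: [581.8, 172.0, 274.3]
tool_rot: [2.672, 1.57, 0.842]
force: [0.7, -1.0, 0.2]
width: -0.2
t 20.35 x' 0.4290389028345478 y' 28.838038815780337 z 274.3205134041944 w -0.2246044367135969 F [ 0.68 -0.96  0.22]
```

View pics/d9.png

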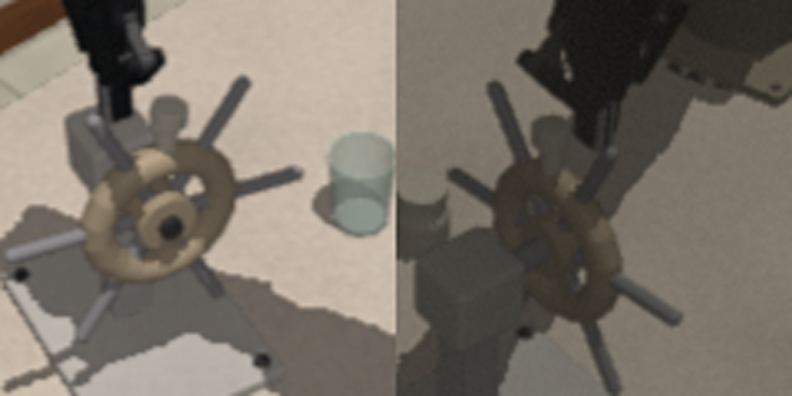

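```bash
python3 -m creep '[[[0.02,0,-0.03],0,1],[[0.04,0,-0.06],0,1],[[0.04,0,-0.09],0,1],[[0.04,0,-0.12],0,1],[[0.04,0,-0.12],0,1]]'; python3 hub.py
python3 snap.py e1
```

```text
clock: 20.95
eef_pos: [584.6, 183.4, 269.9]
tool_rot: [-1.598, 1.57, 2.855]
force: [-0.5, -0.4, 0.4]
width: -0.1
t 20.95 x' 0.14310664613040203 y' 40.59579659471312 z 269.92037762024177 w -0.06855067853607345 F [-0.53 -0.43  0.41]
```

View pics/e1.png

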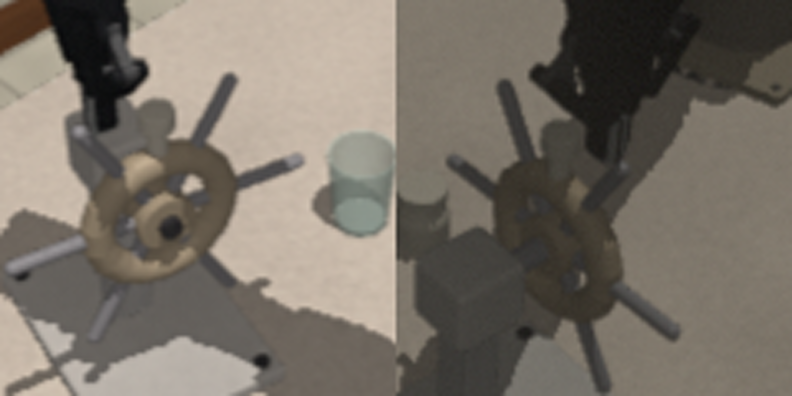

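```bash
python3 -m creep '[[[0,0,0.02],0,1],[[-0.3,0,0.04],0,1],[[-0.8,0,0.04],0,1],[[-1,0,0.04],0,1],[[-1,0,0.04],0,1],[[-1,0,0.04],0,1],[[-1,0,0.04],0,1]]'; python3 hub.py
python3 snap.py e2
```

```text
clock: 21.75
eef_pos: [582.8, 178.8, 368.7]
tool_rot: [-1.068, 1.568, -2.898]
force: [0.1, -0.0, 0.3]
width: -0.4
t 21.75 x' -0.39282189981220483 y' 35.711281485179306 z 368.70417934017155 w -0.3537959603035612 F [ 0.14 -0.01  0.32]
```

View pics/e2.png

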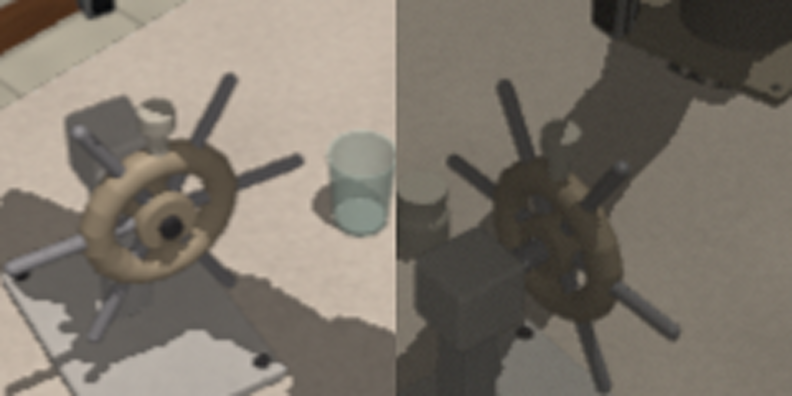

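```bash
python3 -c "
from th import *
s={330:(79,132),30:(231,79),270:(12,267),90:(297,160),210:(96,334)};c={330:(621,169),30:(505,85),270:(674,332),210:(602,386),90:(454,160)}
theta(s,c);theta(s,{});theta({},c)
p=[574.04,144.22,np.radians(-14.81)]
for t in (-4,0,4): print(t,(proj(S,pt(p,np.radians(t),100))-[200,170])*3.3,(proj(C,pt(p,np.radians(t),100))-[280,150])*3.3+[396,0])"
```

```text
theta deg 1.6268609989651974 3.843288712394591
[[-0.7, -0.3], [-0.1, -0.4], [-1.0, 0.5], [0.6, -0.2], [-0.8, 0.8], [0.7, -0.9], [0.2, -0.9], [0.1, -0.4], [0.9, -0.2], [-0.0, -1.0]]
theta deg 1.7254127878630834 1.7698280563727178
[[-0.6, -0.3], [-0.0, -0.4], [-1.0, 0.4], [0.6, -0.1], [-0.9, 0.8]]
theta deg 1.5204390772804601 2.047990358144426
[[0.7, -0.8], [0.3, -0.9], [0.1, -0.3], [0.8, -0.2], [-0.0, -1.1]]
-4 [143.04116796 113.92182629] [571.57309644 135.540304  ]
0 [151.88163953 110.34963288] [564.82006558 130.13707898]
4 [160.72198437 107.31559572] [558.07843437 125.33270212]
```

```bash
python3 -m creep '[[[-0.3,-0.4,0],0,1],[[-0.3,-0.8,0],0,1],[[-0.3,-0.8,0],0,1],[[-0.3,-0.8,0],0,1],[[-0.3,-0.8,0],0,1]]'; python3 snap.py e3; python3 - <<'E'
from cell import cams
import cv2
a=cams.get_image("side")[100:350,140:420]; cv2.imwrite("pics/s20.png",cv2.resize(a,None,fx=2.4,fy=2.4,interpolation=cv2.INTER_CUBIC))
E
```

```text
clock: 22.35
eef_pos: [506.9, 198.9, 399.6]
tool_rot: [-0.15, 1.57, -1.981]
force: [-0.4, -0.3, -0.8]
width: -0.0
```

View pics/s20.png

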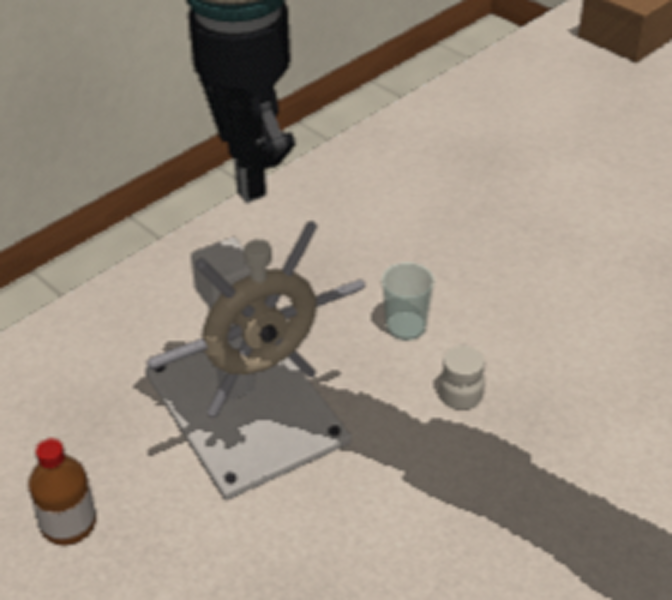

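View pics/e3.png

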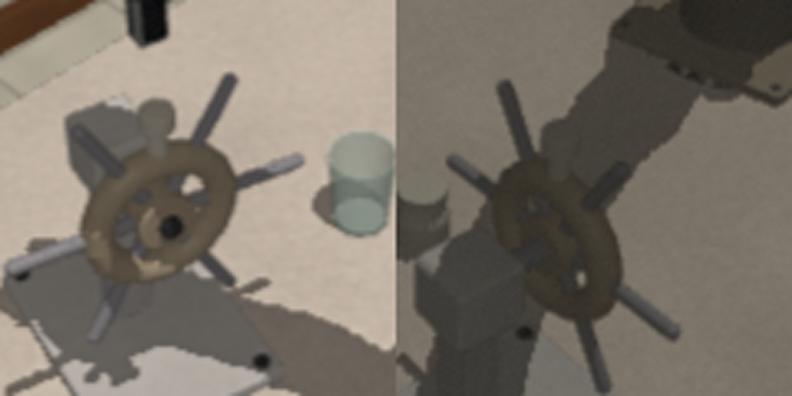

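Stem up, wheel unchanged since the last push. In the side view the bottle (65,490), beaker (406,300) and jar (462,377) are where they were, and the hand is clear.

```bash
python3 -c "
from cell import order,readout
s=readout.read_state();print(abs(s['qd']).max(),s['force'])
print(order.finish_job())"
```

```text
0.0024375052123055065 [ 0.36613061 -0.20262177  0.38485645]
the job is handed in; nothing more can be done
None
```

The filling stem now points straight up to within about 2 degrees, and I handed the job in at about 22 s of the 58 s allowed. The hand-in reports no verdict.

**What I did:** I turned the wheel counter-clockwise (seen from the robot) by about 180 degrees. The shut fingertips pushed three spokes in turn across the top. Then I raised the hand and moved it about 80 mm back towards the robot.

**Last checks:**
- **Stem angle:** about 1.6 degrees off vertical, fitted from the spoke ends. The two cameras agree (1.7 and 1.5 degrees), and reading the cap directly gives about 3 degrees. The limit is 5.4 degrees.
- **Wheel at rest:** the wheel looked the same in pictures taken before and after I moved the hand back.
- **Bystanders:** bottle, beaker and jar appear at the same pixels as in the earlier pictures.
- **Hand clear:** the force reading was under 1 N and the arm was still.

**What went wrong or disagreed:**
- **Finger length:** the shut fingertips ended about 19–20 mm short of the reported TCP. Two passes therefore slid over a spoke without moving it.
- **High forces:** two pushes caught on a spoke's end, with about 35–55 N at the wrist (limit 120 N). I backed off each time and finished from a different spoke. If the 40 N limit also counts contact by the fingers, the higher push would exceed it. I took it to cover only the arm and the gripper's body.
- **Not measured:** I saw no contact with the ring or stem in any picture, but I did not measure that force directly. I kept the wheel slow by using small steps, but did not measure its speed.

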